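# Load the plate carrier into the UV curing unit and switch on its lamp

## Robot

A 7-joint arm with a two-finger parallel gripper is mounted at the origin on the work surface. World frame = base frame: x ahead of the robot, y to its left, z up, the work surface at z = 0. Lengths are in mm, angles in rad, forces in N, time in s.
With the tool pointing down it reaches from about 350 to 900 mm from the base axis. Payload 7.2 kg.
Tool frame: the origin (TCP) lies at the very end of the fingers, on their centre line; the grasp point (between the pads) lies 19 mm behind it (arm.tcp_to_grasp is the distance from the TCP to the grasp point, in mm); y points along the fingers, z is the direction in which the jaws open and shut, and the axes are right-handed (so a half turn about y gives the same grasp; the last joint's range is limited). The gripper opens to 85 mm and grips with 20 to 120 N. Pads are 22 mm wide; open, the fingers measure 114 mm over their backs; the gripper's body (76 mm by 85 mm) begins 54 mm behind the grasp point. The pads swing forward as they close: fully open they stand 13 mm farther back than shut.
Start: joints at [-1.413, 0.411, -0.013, 1.596, 0.006, 1.134, -0.082], TCP at [139.938, 609.135, 231.297] pointing down, gripper open.
Joint ranges: [-2.95, 2.95], [-0.29, 1.99], [-1.47, 1.44], [0.14, 2.54], [-1.03, 4.17], [0.13, 1.85], [-2.86, 2.86]. Speed limits (rad/s): [2.39, 2.39, 3.01, 3.01, 3.14, 3.14, 3.14].

## Interface

Orientations are given as a unit quaternion [x, y, z, w].
In Python, from cell import arm gives the robot as it stands.
- The arm moves only by the shell command python3 -m handwheel 'ROWS'. ROWS is JSON, a list of rows, each a list of 7 numbers: the shift along the tool's x, y, z in units of 25 mm (1.0 is 25 mm), then the turn, a rotation vector about the tool's x, y, z in units of 10 degrees (1.0 is 10 degrees), then the gripper command: -1 is shut, 1 is fully open, values between are in proportion. In form: [[tx, ty, tz, wx, wy, wz, grip], ...]. A call has 1 to 12 rows; each row is the pose to reach, as a shift and turn from the pose measured when the call began, along the tool's axes at that moment; what a row does not reach only later rows make up. A row lasts 1/8 s, in which the tool goes at most 62.5 mm and 10.7 degrees, less where a joint would pass 70% of its speed; a pose out of reach is approached as far as the arm can. A call with a gripper value outside its range is refused whole. The fingers move at their own pace and stop on an object; the grip force is fixed at half the most. Time passes only in rows, so rows that repeat a pose let the fingers close. It gives the time, the measured TCP pose, the force and the opening at its end, in the units of the state.
- arm.sense(): the state, without advancing time (a new reading comes with each control period).
- arm.grab_frame(name): name is "scene" or "top" or "wrist"; returns (picture, depth): 420x560x3 uint8, blue, green, red; 420x560 float32, mm along the optical axis (not along the pixel's ray), 0 where there is no reading.
- arm.get_calibration(name): a dict with "fx", "fy", "cx", "cy" (pixels), "k1" (the pictures are not rectified: a ray, as slopes to the right and down, at radius r is drawn at 1 + k1 r^2 times it, then the intrinsics apply), "extrinsics" (4x4, takes a point from camera to world coordinates). Camera axes: x right, y up, looking along -z (the intrinsics and any distortion apply to the point x, -y, -z); pixel columns grow to the right and rows downward; lengths in mm; the calibration is good to about 2 mm. A picture is of the moment at which its call begins: read the wrist's pose just before it. get_calibration takes no time and is no camera call; for the wrist camera it gives the pose at the moment of the call.
- arm.sign_off(): hands the job in, once; it reports no verdict.
The state is a dict: "t": time; "joint_pos": joint angles; "joint_velocities": joint speeds; "tau": joint torques, N m; "tcp_pos": TCP position; "orientation": TCP orientation; "wrist_force": force on the tool from outside, world axes, zero at the start; "ft_torque": the same for the moment, N m; "opening": opening from 0.0 (shut) to 1.0 (fully open).
Only numpy, scipy, OpenCV 4.12 (cv2) and the standard library are available. Lean on these libraries where they do the work, as an engineer would, in place of code of your own. Each camera call takes 0.05 s, during which the arm holds its last target.

## Task

Take the plate carrier by its wooden grip, feed it plate end first into the open end of the curing unit's track and slide it fully home against the stop under the lamp hood. Then lift the guard flap of the switch box, press the rocker over to its other side to switch the lamp on, and lower the guard shut again. Leave the other studio things where they are.

Things in the scene. Friction and masses are not known exactly. Their poses are not given: they have to be found in the camera images.
- unit: Fixed grey UV curing unit on the bench: base plate 116 (x) x 300 (y) x 12 mm high. Origin: centre of its underside; yaw within 0.35 of 0. Along its y axis runs an aluminium C track from y = -140 (stop wall) to y = +50 mm (open end). A lamp hood on side posts bridges the closed end, y = -150 to -85 mm: underside z = 62, top z = 87 mm.
- track_mouth (a point): Centre of the track floor at the open end (unit y = +50, z = 12 mm; axes as the unit's). Track inside width 68, lips overhang from both sides: underside 13, top 19 mm above the floor, slot between them 36 mm. The floor goes on 100 mm outward (+y) as an apron; there two low walls without lips, 13 mm high, flare from 68 mm apart at the mouth to 93 mm apart 45 mm out.
- track_home (a point): Where the carrier's origin is when its nose touches the stop (y = -70, z = 12 mm in the unit's frame); axes as the unit's, which the carrier's must match (same y direction).
- carrier: Loose aluminium plate carrier, 0.25 to 0.45 kg, 76 (x) x 140 (y) x 77 mm high, upright on the bench, yaw within 0.8 of 0. Origin: centre of its underside. Foot 64 wide x 10 high, neck 30 wide to z = 24, deck 76 wide z = 24 to 32 mm. A thin grey relief plate lies on the leading (-y) half. In the track the foot has 2 mm play each side and 3 mm above.
- carrier_grip (a point): Middle of the carrier's wooden grip block (carrier x = 0, y = +25, z = 60 mm) on the trailing half: 24 wide (x) x 60 long (y), from z = 32 to 77 mm. Pinch it across its width.
- carrier_nose (a point): Underside centre of the carrier's leading, plate end (y = -70 mm in its frame), where the foot is 54 mm wide for 15 mm.
- switchbox: Fixed grey switch box 110 (x) x 130 (y) x 60 mm high with a well in its top (90 x 110 mm, 32 mm deep) that is covered by the guard flap. Origin: centre of its underside; yaw varies by up to 0.4 either way.
- guard (a joint): Guard flap of the switch box: grey plate 108 (x) x 124 (y) x 5 mm over the box's top, hinged along the box's +x (far) edge. 0 = shut, grows as its -x edge rises, 1.9 rad at most; rad. Stiff hinge (0.09 N m): it stays at any angle.
- guard_hinge (a point): Middle of the guard's hinge axis, x = +52, z = 62 mm in the switch box's frame; the axis runs along the box's y. The flap's upper face lies 3 mm above this point when shut.
- guard_fin (a point): Middle of the black upright fin on the guard's upper face; moves with it. Fin 14 thick (y) x 30 long (x) x 32 mm high above the face, centred 90 mm from the hinge line; this point is 20 mm above the hinge when shut. Pinch it across its thickness (along the hinge): it can turn between the fingers as the guard swings.
- rocker (a joint): Rocker switch in the well: flat black paddle 40 (x) x 64 (y) x 8 mm pivoting about the box's x axis. 0 = off: its +y half stands high (end 55 mm above the bench). Press that half down about 14 mm: 0.6 rad = fully on, -y half high. Takes about 3 N near the end and stays where left.
- rocker_axis (a point): Middle of the rocker's pivot, z = 42 mm above the switch box's origin; axes as the switch box's. At off the paddle's upper face 22 mm to the +y side is about 11 mm above this point, at on about 3 mm below.
- brayer: Bystander: ink roller with rubber roll 100 x 44 mm and wooden handle, 197 mm long overall, lying on the bench.
- ink_tin: Bystander: closed tin 72 mm diameter, 65 mm high.
- lino_block: Bystander: lino-faced wood block 100 x 130 x 22 mm lying flat.
Things that resemble listed ones, but are neither listed nor needed, are in the scene too. What is shaped like the carrier but orange is not meant.

How it is judged:
By the outcome, as a careful person would: the job done as asked, in the order asked, and still so for the second after the job is handed in, with the robot touching nothing.
It also fails if it takes over 72 s, if anything falls off the work surface, if the arm or the gripper's body presses on something with over 40 N, if the wrist force passes 120 N, or if a joint passes its speed limit or range.

## Working session

There is one attempt and no reset: what is moved stays moved. The work goes in short steps, Python scripts to look and compute and a shell command to move; the robot and the scene stay as the last step left them, time stands still between calls to the robot, and variables do not carry over. Pictures are saved under pics/ and viewed, and the job is handed in when it is done.

```bash
ls; mkdir -p pics; cat > h.py <<'E'
import numpy as np, cv2
from cell import arm
from scipy.spatial.transform import Rotation as R
def snap(name,fn):
    cal=arm.get_calibration(name); p,d=arm.grab_frame(name)
    cv2.imwrite('pics/%s.png'%fn,p); np.savez('pics/%s.npz'%fn,p=p,d=d,E=np.array(cal['extrinsics']),k=np.array([cal[k] for k in('fx','fy','cx','cy','k1')]))
    return p,d
def load(fn):
    z=np.load('pics/%s.npz'%fn); return z['p'],z['d'],z['E'],z['k']
def slopes(k,uv):
    uv=np.atleast_2d(np.array(uv,float)); fx,fy,cx,cy,k1=k
    K=np.array([[fx,0,cx],[0,fy,cy],[0,0,1.]])
    return cv2.undistortPoints(uv.reshape(-1,1,2),K,np.array([k1,0,0,0.])).reshape(-1,2)
def onplane(fn,uv,z):
    p,d,E,k=load(fn); s=slopes(k,uv); r=np.c_[s[:,0],-s[:,1],-np.ones(len(s))]@E[:3,:3].T
    o=E[:3,3]; return o+r*((z-o[2])/r[:,2])[:,None]
def cloud(fn):
    p,d,E,k=load(fn); H,W=d.shape
    u,v=np.meshgrid(np.arange(W),np.arange(H)); s=slopes(k,np.c_[u.ravel(),v.ravel()])
    dd=d.ravel()[:,None]; P=np.c_[s[:,0],-s[:,1],-np.ones(len(s))]*dd
    P=P@E[:3,:3].T+E[:3,3]; P[d.ravel()==0]=np.nan
    return P.reshape(H,W,3),p
def proj(fn,X):
    p,d,E,k=load(fn); X=np.atleast_2d(X); c=(X-E[:3,3])@E[:3,:3]
    x=c[:,0]/-c[:,2]; y=-c[:,1]/-c[:,2]; f=1+k[4]*(x*x+y*y); return np.c_[k[0]*x*f+k[2],k[1]*y*f+k[3]]
E
python3 - <<'E'
from h import *
for n in('scene','top','wrist'): snap(n,n+'0')
s=arm.sense(); print(s); print(R.from_quat(s['orientation']).as_matrix().round(3), arm.tcp_to_grasp)
for n in('scene','top','wrist'): print(load(n+'0')[2].round(2),load(n+'0')[3])
E
```

```text
pics
{'t': 0.15, 'joint_pos': array([-1.4132082 ,  0.41173371, -0.012696  ,  1.59682675,  0.00559478,
        1.13429196, -0.08222484]), 'joint_velocities': array([ 0.00052912, -0.0013719 , -0.00034102, -0.00409347,  0.00039827,
        0.00113377,  0.00064099]), 'tau': array([ 2.17570654e-03, -6.01034403e+01,  6.83256313e-01, -2.99645162e+01,
        1.39839176e-02,  8.06237193e-03, -3.47400274e-06]), 'tcp_pos': array([139.8782985 , 608.7701055 , 230.64565219]), 'orientation': array([ 0.7030371 , -0.07968313,  0.07964702, -0.70217219]), 'wrist_force': array([0.18114047, 1.00119452, 0.6125795 ]), 'ft_torque': array([0.01155021, 0.06192001, 0.00740252]), 'opening': 0.9961026938772918}
[[ 0.975 -0.     0.224]
 [-0.224 -0.001  0.975]
 [ 0.    -1.    -0.001]] 18.700000000000003
[[-4.30000e-01 -7.30000e-01  5.30000e-01  1.21165e+03]
 [ 9.00000e-01 -3.50000e-01  2.60000e-01  3.06040e+02]
 [-0.00000e+00  5.90000e-01  8.10000e-01  1.04326e+03]
 [ 0.00000e+00  0.00000e+00  0.00000e+00  1.00000e+00]] [ 4.79193609e+02  4.79193609e+02  2.83988039e+02  2.06217896e+02
 -1.48342430e-01]
[[-2.0000e-02  9.8000e-01 -1.8000e-01  3.8648e+02]
 [-1.0000e+00 -2.0000e-02  0.0000e+00 -8.6400e+00]
 [-0.0000e+00  1.8000e-01  9.8000e-01  9.8957e+02]
 [ 0.0000e+00  0.0000e+00  0.0000e+00  1.0000e+00]] [ 4.11860351e+02  4.11860351e+02  2.75390248e+02  2.08583338e+02
 -1.20083436e-01]
[[ 2.2000e-01 -9.4000e-01 -2.7000e-01  7.0870e+01]
 [ 9.7000e-01  2.1000e-01  6.0000e-02  6.2565e+02]
 [-0.0000e+00 -2.8000e-01  9.6000e-01  3.7394e+02]
 [ 0.0000e+00  0.0000e+00  0.0000e+00  1.0000e+00]] [ 3.27697762e+02  3.27697762e+02  2.76583079e+02  2.10852647e+02
 -7.32199295e-02]
```

View pics/top0.png

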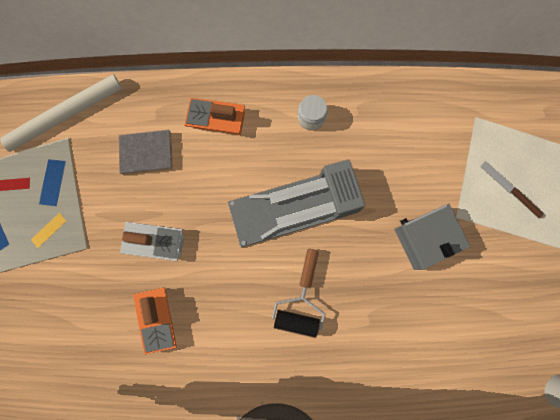

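View pics/scene0.png

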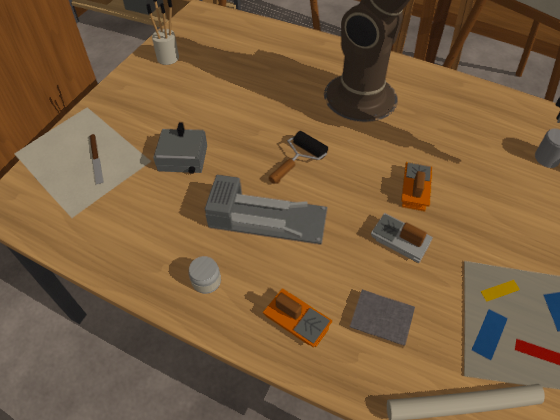

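View pics/wrist0.png

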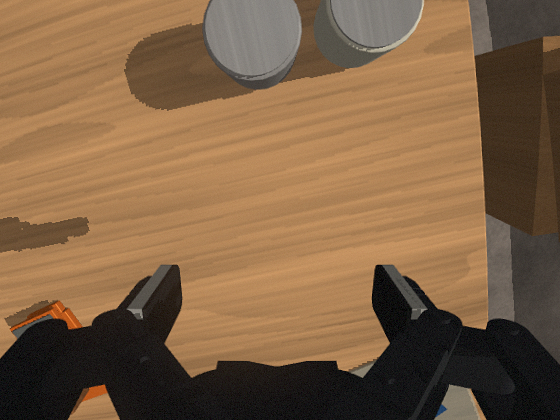

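The scene picture and top picture agree. Things that could be taken for the carrier, in the top view: silver carrier at (152,242), and orange ones at (215,116) and (156,320). I choose the silver one. The unit's hood is at (343,190) and its apron at (250,220). The switch box is at (432,238), its fin at (447,250).

```bash
cat > m.py <<'E'
from h import *
P,p=cloud('top0')
def box(u0,u1,v0,v1,z0,z1,extra=None):
    m=np.zeros(p.shape[:2],bool); m[v0:v1,u0:u1]=1
    m&=(P[...,2]>z0)&(P[...,2]<z1)
    if extra is not None: m&=extra
    return m
def rect(m,n):
    q=P[m]; r=cv2.minAreaRect(q[:,:2].astype(np.float32)); print(n,len(q),np.round(r[0],1),np.round(r[1],1),round(r[2],1),'z',np.nanpercentile(q[:,2],[5,50,95]).round(1)); return r
hsv=cv2.cvtColor(p,cv2.COLOR_BGR2HSV)
rect(box(110,195,205,270,22,40),'carrier deck')
rect(box(110,195,205,270,70,85),'grip')
rect(box(385,480,190,285,55,72),'flap')
rect(box(385,480,190,285,78,105),'fin')
rect(box(220,375,150,255,80,95),'hood')
rect(box(220,375,150,255,5,95),'unit')
rect(box(220,375,150,255,6,18),'unit base')
rect(box(220,375,150,255,22,35),'lips')
im=cv2.resize(p[190:290,100:210],None,fx=5,fy=5,interpolation=2); cv2.imwrite('pics/cr1.png',im)
im=cv2.resize(p[150:285,220:480],None,fx=3,fy=3,interpolation=2); cv2.imwrite('pics/cr2.png',im)
E
python3 m.py
```

```text
carrier deck 1564 [490.1 286.1] [141.6  77. ] 82.0 z [29.3 33.2 37. ]
grip 266 [493.5 310.8] [59.7 24.2] 81.7 z [72.4 76.3 79. ]
flap 2517 [ 488.4 -377.6] [112.5 133.8] 23.1 z [61.2 65.3 68.2]
fin 128 [ 453.7 -391. ] [30.8 15.9] 16.7 z [80.8 96.3 99.5]
hood 1390 [ 603.8 -165.1] [116.8  64.3] 15.7 z [83.  86.3 89.3]
unit 6460 [582.6 -61.4] [367.8 259.1] 87.7 z [ 9.8 15.5 87.6]
unit base 3309 [601.8 -60.9] [202.7 336.8] 9.4 z [ 9.1 12.2 15.1]
lips 1527 [544.5 -86.8] [183.9 242.8] 16.8 z [25.  30.9 33.8]
```

View pics/cr1.png

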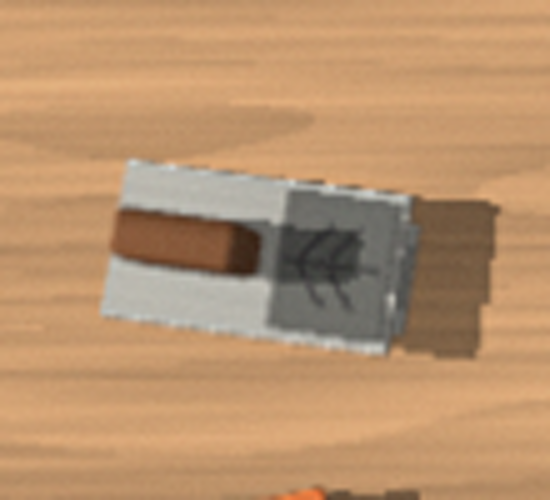

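View pics/cr2.png

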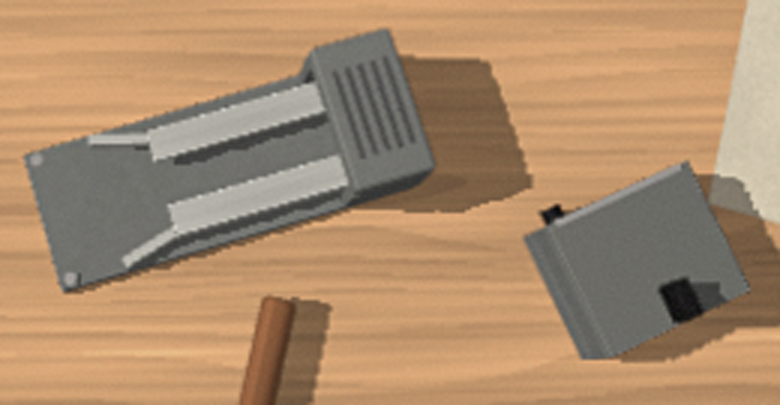

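The crops confirm the silver carrier: plate end right, grip left. Now finer line fits for unit and box.

```bash
cat > m2.py <<'E'
from h import *
fn='top0'
p=load(fn)[0]; g=cv2.cvtColor(p,cv2.COLOR_BGR2GRAY); hsv=cv2.cvtColor(p,cv2.COLOR_BGR2HSV)
P,_=cloud(fn)
# lips: bright, low saturation within unit ROI
m=np.zeros_like(g); roi=(slice(165,245),slice(235,345))
m[roi]=((g[roi]>125)&(hsv[roi][...,1]<60)).astype(np.uint8)*255
cs,_=cv2.findContours(m,cv2.RETR_EXTERNAL,cv2.CHAIN_APPROX_NONE)
for c in cs:
    if len(c)<40: continue
    q=onplane(fn,c.reshape(-1,2),31)
    print('lip',cv2.contourArea(c)); r=cv2.minAreaRect(q[:,:2].astype(np.float32)); print(np.round(r[0],1),np.round(r[1],1),r[2])
# unit footprint outline by grey vs wood
sat=(hsv[...,1]<50).astype(np.uint8)*255
def outline(u0,u1,v0,v1,z):
    mm=np.zeros_like(sat); mm[v0:v1,u0:u1]=sat[v0:v1,u0:u1]
    cs,_=cv2.findContours(mm,cv2.RETR_EXTERNAL,cv2.CHAIN_APPROX_NONE); c=max(cs,key=cv2.contourArea)
    q=onplane(fn,c.reshape(-1,2),z); r=cv2.minAreaRect(q[:,:2].astype(np.float32)); print(u0,z,np.round(r[0],1),np.round(r[1],1),round(r[2],2)); return q
q=outline(220,375,150,255,12)
# apron end edge line & sides
yaw=np.radians(15.7); R2=np.array([[np.cos(yaw),np.sin(yaw)],[-np.sin(yaw),np.cos(yaw)]])
o=np.array([572,-52]); l=(q[:,:2]-o)@R2.T
for nm,sel,ax in(('-x side',(l[:,0]<-50)&(l[:,1]>-60)&(l[:,1]<140),0),('+x side',(l[:,0]>50)&(l[:,1]>-60)&(l[:,1]<140),0),('end',(l[:,1]>140)&(abs(l[:,0])<50),1)):
    k=l[sel]; a=np.polyfit(k[:,1-ax],k[:,ax],1); print(nm,len(k),a.round(4), 'mean',k.mean(0).round(1))
outline(110,195,205,270,32); 
outline(385,480,190,285,65)
E
python3 m2.py
```

```text
lip 653.5
[540.4 -58.5] [ 34.4 190.5] 19.707786560058594
lip 626.0
[602.6 -41.9] [ 32.6 189.9] 12.612671852111816
220 12 [582.  -59.3] [132.5 317.2] 15.84
-x side 80 [ 3.00000e-04 -5.73087e+01] mean [-57.3  41.1]
+x side 78 [2.00000e-04 5.56163e+01] mean [55.6 40.1]
end 40 [2.300000e-03 1.477617e+02] mean [  0.  147.8]
110 32 [490.2 283.6] [145.9  75.5] 82.01
385 65 [ 505.9 -405.6] [122.7 233.4] 24.84
```

Unit measured at (571.5, -53.2), yaw 0.274; carrier at (490, 286), yaw -0.14; box yaw about 0.39. Helper to work out rows, then hover over the grip.

```bash
cat >> h.py <<'E'
def go(pos,yaw=None,tilt=None):
    """print row for TCP target, jaw axis at world yaw (deg), tool down"""
    s=arm.sense(); M=R.from_quat(s['orientation']).as_matrix()
    t=M.T@(np.array(pos)-s['tcp_pos'])/25
    w=np.zeros(3)
    if yaw is not None:
        best=None
        for y in(yaw,yaw+180):
            a=np.radians(y); z=np.array([np.cos(a),np.sin(a),0]); yy=np.array([0,0,-1.]); T=np.c_[np.cross(yy,z),yy,z]
            if tilt: T=R.from_rotvec(tilt).as_matrix()@T
            r=R.from_matrix(M.T@T).as_rotvec()
            if best is None or np.linalg.norm(r)<np.linalg.norm(best): best=r
        w=np.degrees(best)/10
    print('row',t.round(2),w.round(2)); print('t',round(s['t'],2),'tcp',s['tcp_pos'].round(1),'F',s['wrist_force'].round(1),'op',round(s['opening'],3),'j',s['joint_pos'].round(2))
E
python3 -c "
from h import *
go([493.6,310.9,140],-8)"
```

```text
row [16.46  3.64 -8.44] [0.01 8.51 0.01]
t 0.15 tcp [139.9 608.8 230.6] F [0.2 1.  0.6] op 0.996 j [-1.41  0.41 -0.01  1.6   0.01  1.13 -0.08]
```

```bash
python3 -m handwheel '[[16.46,3.6,-8.44,0,8.5,0,1],[16.46,3.6,-8.44,0,8.5,0,1],[16.46,3.6,-8.44,0,8.5,0,1],[16.46,3.6,-8.44,0,8.5,0,1],[16.46,3.6,-8.44,0,8.5,0,1],[16.46,3.6,-8.44,0,8.5,0,1],[16.46,3.6,-8.44,0,8.5,0,1],[16.46,3.6,-8.44,0,8.5,0,1],[16.46,3.6,-8.44,0,8.5,0,1],[16.46,3.6,-8.44,0,8.5,0,1],[16.46,3.6,-8.44,0,8.5,0,1],[16.46,3.6,-8.44,0,8.5,0,1]]'
python3 -c "
from h import *
snap('wrist','w1')
go([493.6,310.9,41],-8)"
```

```text
t: 1.65
tcp_pos: [493.0, 311.9, 141.1]
orientation: [0.465, -0.533, 0.533, -0.465]
wrist_force: [-0.4, -0.1, -0.5]
opening: 1.001
row [0.03 4.01 0.02] [0.   0.02 0.  ]
t 1.7 tcp [493.1 311.7 141.1] F [ 0.2 -0.4  1.1] op 0.999 j [-0.96  0.45  0.41  1.82 -0.22  0.92 -0.58]
```

View pics/w1.png

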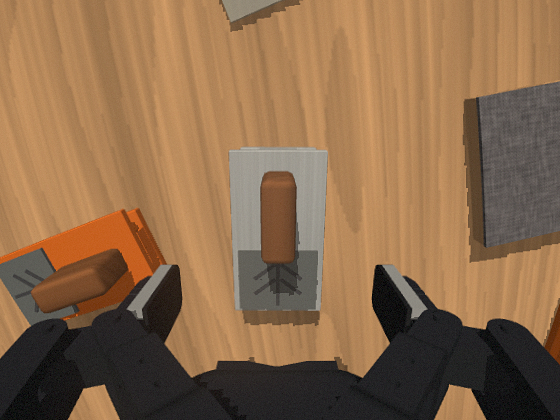

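Wrist view: silver carrier centred between the pads, its grip at (278,215), plate end at (280,280); the orange one is at (80,280), well left of the fingers. Check the grip and descend.

```bash
python3 - <<'E'
from h import *
P,p=cloud('w1'); h=cv2.cvtColor(p,cv2.COLOR_BGR2HSV)
m=np.zeros(p.shape[:2],bool); m[150:300,225:330]=1; m&=(P[...,2]>70)&(P[...,2]<85)
q=P[m]; print(cv2.minAreaRect(q[:,:2].astype(np.float32)),np.median(q[:,2]))
m=np.zeros(p.shape[:2],bool); m[140:320,215:335]=1; m&=(P[...,2]>26)&(P[...,2]<38)
q=P[m]; print(cv2.minAreaRect(q[:,:2].astype(np.float32)),np.median(q[:,2]))
E
```

```text
((494.34503173828125, 314.52984619140625), (59.235816955566406, 24.026241302490234), 81.98741149902344) 77.23796758397549
((490.67071533203125, 288.5907287597656), (140.38734436035156, 76.70503234863281), 82.04888153076172) 33.14242132047383
```

```bash
python3 -m handwheel '[[0,2,0.02,0,0,0,1],[0,3.8,0.02,0,0,0,1],[0,4,0.02,0,0,0,1],[0,4,0.02,0,0,0,1],[0,4,0.02,0,0,0,-1],[0,4,0.02,0,0,0,-1],[0,4,0.02,0,0,0,-1],[0,4,0.02,0,0,0,-1],[0,4,0.02,0,0,0,-1],[0,4,0.02,0,0,0,-1]]'
```

```text
t: 2.95
tcp_pos: [494.1, 311.9, 41.9]
orientation: [0.464, -0.533, 0.533, -0.465]
wrist_force: [-0.5, -1.2, 5.2]
opening: 0.273
```

Gripped (opening 23 mm). Lift and carry to above the apron.

```bash
python3 -m handwheel '[[0,-1.5,0,0,0,0,-1],[0,-2.4,0,0,0,0,-1],[0,-2.4,0,0,0,0,-1],[0,-2.4,0,0,0,0,-1]]'
python3 -c "
from h import *
go([528.2,104,101],15.7)"
```

```text
t: 3.45
tcp_pos: [493.2, 311.6, 100.7]
orientation: [0.465, -0.533, 0.533, -0.464]
wrist_force: [-0.3, 0.1, -4.0]
opening: 0.271
row [ 8.03 -0.01  2.52] [ 0.01 -2.35  0.  ]
t 3.45 tcp [493.2 311.6 100.7] F [-0.3  0.1 -4. ] op 0.271 j [-0.94  0.51  0.4   1.85 -0.25  0.84 -0.55]
```

```bash
python3 -m handwheel '[[2,0,0.63,0,-0.6,0,-1],[4,0,1.26,0,-1.2,0,-1],[6,0,1.9,0,-1.8,0,-1],[8.03,0,2.52,0,-2.37,0,-1],[8.03,0,2.52,0,-2.37,0,-1],[8.03,0,2.52,0,-2.37,0,-1],[8.03,0,2.52,0,-2.37,0,-1]]'
python3 -c "
from h import *
snap('top','top2');snap('wrist','w2')
go([528.2,104,55],15.7)"
```

```text
t: 4.32
tcp_pos: [527.7, 105.6, 100.1]
orientation: [0.565, -0.426, 0.425, -0.564]
wrist_force: [-0.6, 0.6, -2.5]
opening: 0.273
row [ 0.06  1.82 -0.  ] [0.01 0.03 0.  ]
t 4.42 tcp [527.9 105.6 100.4] F [-0.1 -1.3 -3.5] op 0.274 j [-0.54  0.43  0.32  1.96 -0.19  0.79  0.17]
```

View pics/top2.png

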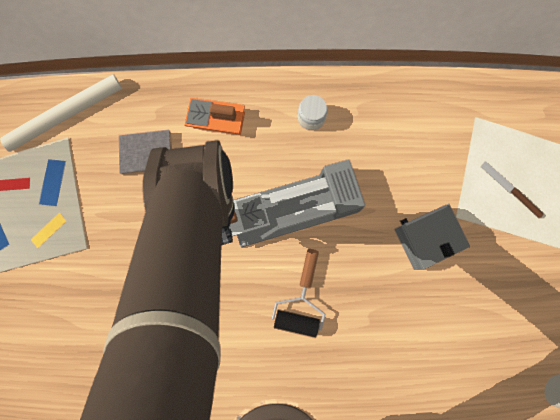

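View pics/w2.png

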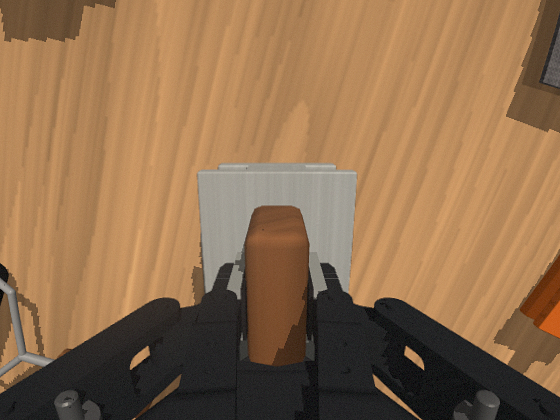

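The top view shows the plate end at (250,210) above the apron, pointing at the mouth (275,217); the wrist view shows the grip square between the pads (278,290). Check lateral alignment and cross-check the unit from the scene camera.

```bash
cat > m3.py <<'E'
from h import *
import sys
yaw=0.274; V=np.array([np.cos(yaw),np.sin(yaw)]); U=np.array([-np.sin(yaw),np.cos(yaw)]); o=np.array([571.5,-53.2])
def loc(Q): return np.c_[(Q[:,:2]-o)@V,(Q[:,:2]-o)@U,Q[:,2]]
snap('scene','sc2')
for fn in('top0','top2','sc2','scene0'):
    P,p=cloud(fn); Q=P.reshape(-1,3); L=loc(np.nan_to_num(Q,nan=-9999))
    b=(abs(L[:,0])<75)&(abs(L[:,1]+117)<48)&(L[:,2]>83)&(L[:,2]<91)
    r=cv2.minAreaRect(L[b,:2].astype(np.float32)); print(fn,'hood',b.sum(),np.round(r[0],1),np.round(r[1],1),round(r[2],1))
    for s in(-1,1):
        b=(abs(L[:,0]-s*25)<22)&(L[:,1]>-75)&(L[:,1]<44)&(L[:,2]>27)&(L[:,2]<35)
        y=L[b,1]; xs=L[b,0]; a=[]
        for c in np.arange(-60,40,12):
            k=xs[(abs(y-c)<6)]
            if len(k)>6:a.append((c,k.min(),k.max()))
        print(' lip',s,np.round(a,0).tolist())
    b=(abs(L[:,0])<60)&(L[:,1]>60)&(L[:,1]<135)&(L[:,2]>86)&(L[:,2]<100)
    if b.sum()>50:
        K=L[b]; print(' deck', b.sum(), 'z',np.median(K[:,2]))
        for c in np.arange(70,130,8):
            k=K[abs(K[:,1]-c)<4]
            if len(k)>3: print('   ',c,k[:,0].min().round(1),k[:,0].max().round(1),len(k))
        print('  nose y',np.percentile(K[:,1],[0,1,2]))
E
python3 m3.py
python3 -c "
import cv2;p=cv2.imread('pics/sc2.png');cv2.imwrite('pics/cr3.png',cv2.resize(p[140:300,180:440],None,fx=3,fy=3))"
```

```text
top0 hood 1319 [   0.7 -116.1] [115.8  63.4] 0.2
 lip -1 [[-60.0, -43.0, -17.0], [-48.0, -43.0, -17.0], [-36.0, -44.0, -17.0], [-24.0, -43.0, -18.0], [-12.0, -43.0, -18.0], [0.0, -43.0, -18.0], [12.0, -43.0, -17.0], [24.0, -43.0, -17.0], [36.0, -43.0, -18.0]]
 lip 1 [[-60.0, 19.0, 45.0], [-48.0, 19.0, 45.0], [-36.0, 19.0, 45.0], [-24.0, 18.0, 44.0], [-12.0, 18.0, 45.0], [0.0, 19.0, 44.0], [12.0, 19.0, 44.0], [24.0, 19.0, 45.0], [36.0, 19.0, 44.0]]
top2 hood 1328 [   0.9 -116.1] [115.6  63.7] 0.3
 lip -1 [[-60.0, -43.0, -18.0], [-48.0, -44.0, -18.0], [-36.0, -43.0, -17.0], [-24.0, -44.0, -18.0], [-12.0, -43.0, -17.0], [0.0, -43.0, -17.0], [12.0, -43.0, -18.0], [24.0, -43.0, -17.0], [36.0, -43.0, -17.0]]
 lip 1 [[-60.0, 19.0, 45.0], [-48.0, 19.0, 44.0], [-36.0, 19.0, 45.0], [-24.0, 18.0, 45.0], [-12.0, 19.0, 44.0], [0.0, 19.0, 45.0], [12.0, 19.0, 44.0], [24.0, 19.0, 45.0], [36.0, 19.0, 44.0]]
 deck 986 z 92.76942072499514
    70 -35.6 38.1 65
    78 -36.5 38.8 121
    86 -36.9 39.6 123
    94 -36.3 38.2 122
    102 -37.1 39.3 123
    110 -36.6 38.6 122
    118 -36.7 39.2 123
    126 -3
[... 512 characters left out ...]
eck 640 z 90.64207913291563
    70 -31.0 43.6 49
    78 -31.7 41.5 79
    86 -32.7 43.9 80
    94 -32.2 43.9 81
    102 -33.6 44.5 79
    110 -33.2 43.2 78
    118 -33.0 43.3 82
    126 -32.2 45.5 81
  nose y [68.61443862 69.08423639 69.68146999]
scene0 hood 638 [   5.4 -115.4] [ 63.5 115.7] 89.9
 lip -1 [[-60.0, -40.0, -13.0], [-48.0, -39.0, -14.0], [-36.0, -39.0, -14.0], [-24.0, -40.0, -13.0], [-12.0, -39.0, -13.0], [0.0, -39.0, -13.0], [12.0, -40.0, -11.0], [24.0, -39.0, -14.0], [36.0, -39.0, -14.0]]
 lip 1 [[-60.0, 22.0, 47.0], [-48.0, 22.0, 46.0], [-36.0, 24.0, 45.0], [-24.0, 21.0, 45.0], [-12.0, 23.0, 47.0], [0.0, 24.0, 46.0], [12.0, 23.0, 47.0], [24.0, 23.0, 47.0], [36.0, 22.0, 47.0]]
```

View pics/cr3.png

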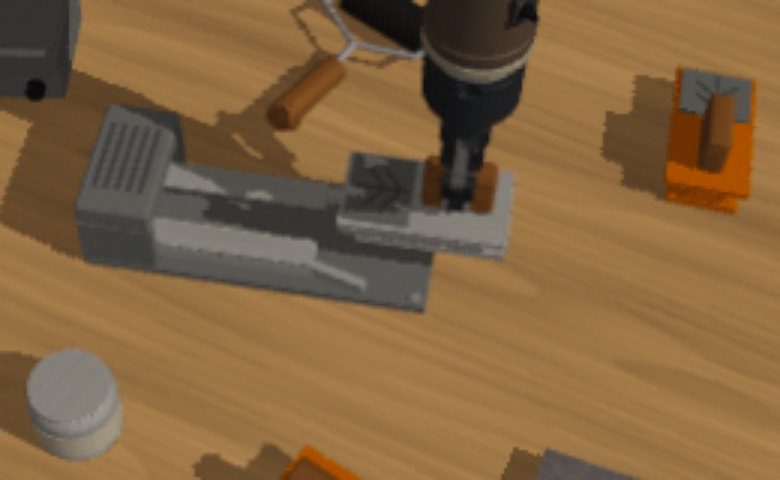

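Relative to hood and lips, the held carrier is aligned within about 0.3 mm and the yaw is flat. Lower onto the apron.

```bash
python3 -m handwheel '[[0,1,0,0,0,0,-1],[0,1.6,0,0,0,0,-1],[0,1.8,0,0,0,0,-1],[0,1.8,0,0,0,0,-1],[0,1.8,0,0,0,0,-1]]'
python3 -c "
from h import *
snap('top','top3')
go([571.5-.2706*-45,-53.2+.9627*-45,54.5],15.7)"
```

```text
t: 5.1
tcp_pos: [528.4, 105.4, 56.1]
orientation: [0.565, -0.426, 0.426, -0.564]
wrist_force: [-0.3, -0.1, -4.5]
opening: 0.271
row [ 8.37  0.07 -0.1 ] [0.   0.03 0.  ]
t 5.15 tcp [528.4 105.4  56.2] F [ 0.6  0.5 -3.4] op 0.273 j [-0.51  0.5   0.29  1.98 -0.22  0.69  0.2 ]
```

```bash
python3 -m handwheel '[[0.4,0.05,0,0,0,0,-1],[0.8,0.05,0,0,0,0,-1],[1.2,0.05,0,0,0,0,-1],[1.6,0.05,0,0,0,0,-1],[2,0.05,0,0,0,0,-1],[2.4,0.05,0,0,0,0,-1],[2.4,0.05,0,0,0,0,-1]]'
python3 -c "
from h import *
go([571.5-.2706*-45,-53.2+.9627*-45,54.5],15.7)"
```

```text
t: 6.02
tcp_pos: [545.2, 46.5, 55.0]
orientation: [0.565, -0.426, 0.426, -0.564]
wrist_force: [0.3, 0.8, -2.9]
opening: 0.274
row [ 5.92  0.02 -0.09] [0.   0.02 0.  ]
t 6.03 tcp [545.2  46.5  55. ] F [ 0.3  0.8 -2.9] op 0.274 j [-0.4   0.51  0.3   1.96 -0.22  0.7   0.31]
```

Nose about 43 mm inside the track and no contact force. Continue.

```bash
python3 -m handwheel '[[0.7,0,0,0,0,0,-1],[1.4,0,0,0,0,0,-1],[2.1,0,0,0,0,0,-1],[2.8,0,0,0,0,0,-1],[3.5,0,0,0,0,0,-1],[4.2,0,0,0,0,0,-1],[4.9,0,0,0,0,0,-1],[5.3,0,0,0,0,0,-1],[5.3,0,0,0,0,0,-1]]'
python3 -c "
from h import *
snap('top','top4')
go([571.5-.2706*-45,-53.2+.9627*-45,54.5],15.7)"
```

```text
t: 7.15
tcp_pos: [581.5, -81.9, 55.0]
orientation: [0.564, -0.426, 0.427, -0.564]
wrist_force: [-0.6, 0.5, -2.8]
opening: 0.274
row [ 0.63  0.02 -0.08] [0.   0.02 0.  ]
t 7.2 tcp [581.4 -80.9  55. ] F [-0.1  0.5 -3.7] op 0.275 j [-0.16  0.56  0.3   1.86 -0.23  0.75  0.54]
```

View pics/top4.png

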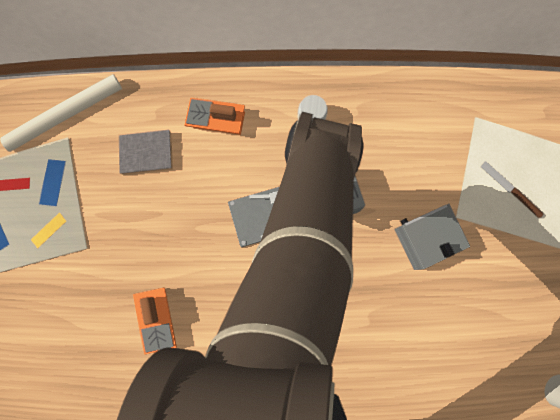

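Arm covers the unit in the top view (unit at (250,220), hood at (345,190)). Push the last stretch in small steps until contact.

```bash
python3 -m handwheel '[[0.2,0.02,0,0,0,0,-1],[0.35,0.02,0,0,0,0,-1],[0.5,0.02,0,0,0,0,-1],[0.6,0.02,0,0,0,0,-1],[0.68,0.02,0,0,0,0,-1],[0.76,0.02,0,0,0,0,-1]]'
python3 -c "
from h import *
go([571.5-.2706*-45,-53.2+.9627*-45,54.5],15.7)"
```

```text
t: 7.95
tcp_pos: [585.6, -95.3, 54.3]
orientation: [-0.564, 0.427, -0.424, 0.565]
wrist_force: [-6.1, 13.3, 4.0]
opening: 0.27
row [ 0.03 -0.01 -0.09] [ 0.01  0.03 -0.03]
t 7.95 tcp [585.6 -95.3  54.3] F [-6.1 13.3  4. ] op 0.27 j [-0.13  0.58  0.29  1.85 -0.24  0.76  0.57]
```

Contact with the stop at the expected place. Press a bit more to confirm.

```bash
python3 -m handwheel '[[0.15,0,0,0,0,0,-1],[0.2,0,0,0,0,0,-1]]'
python3 -c "
from h import *
go([571.5-.2706*-45,-53.2+.9627*-45,54.5],15.7)"
```

```text
t: 8.2
tcp_pos: [585.6, -95.2, 54.5]
orientation: [-0.563, 0.429, -0.421, 0.567]
wrist_force: [-9.0, 15.4, 8.5]
opening: 0.27
row [ 0.03 -0.   -0.09] [ 0.02  0.04 -0.07]
t 8.2 tcp [585.6 -95.2  54.5] F [-9.  15.4  8.5] op 0.27 j [-0.13  0.58  0.29  1.84 -0.24  0.77  0.57]
```

```bash
python3 -m handwheel '[[0.05,0,0,0,0,0,-1],[0.05,0,0,0,0,0,0],[0.05,0,0,0,0,0,0.2],[0.05,0,0,0,0,0,0.2],[0.05,-1.5,0,0,0,0,0.2],[0.05,-3,0,0,0,0,0.2],[0,-4.8,0,0,0,0,0.2],[0,-5,0,0,0,0,0.2],[0,-5,0,0,0,0,0.2]]'
python3 -c "
from h import *
snap('scene','sc5');snap('wrist','w5')
go([453.7,-391,180],22+90)"
```

```text
t: 9.32
tcp_pos: [586.5, -96.6, 179.5]
orientation: [-0.563, 0.429, -0.421, 0.567]
wrist_force: [0.3, -0.2, 0.2]
opening: 0.599
row [ 9.86 -0.15 -8.34] [ 0.08  8.41 -0.03]
t 9.43 tcp [585.7 -96.4 178.1] F [-0.2  0.2 -0.3] op 0.603 j [-0.17  0.42  0.34  1.75 -0.17  1.01  0.52]
```

View pics/sc5.png

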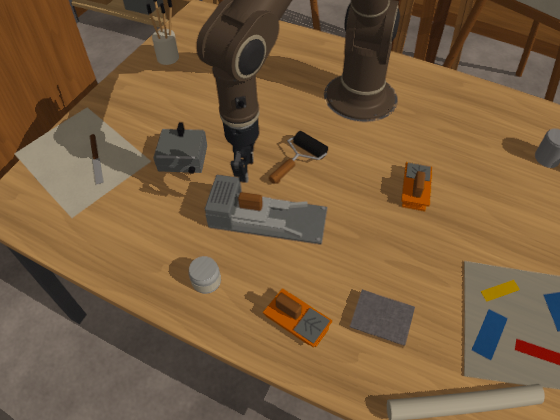

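View pics/w5.png

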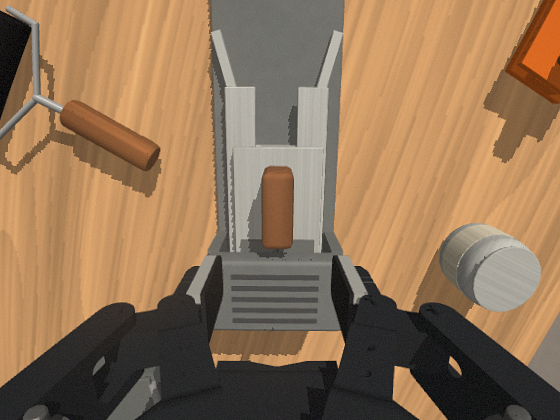

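The carrier sits in the track under the lips, grip at (278,205) just before the hood (275,255). Check its depth relative to the unit in this view.

```bash
python3 - <<'E'
from h import *
yaw=0.274; V=np.array([np.cos(yaw),np.sin(yaw)]); U=np.array([-np.sin(yaw),np.cos(yaw)]); o=np.array([571.5,-53.2])
P,p=cloud('w5')
def L(Q): return np.c_[(Q[:,:2]-o)@V,(Q[:,:2]-o)@U,Q[:,2]]
def pr(n,uv,z): print(n,L(onplane('w5',uv,z)).round(1).tolist())
pr('deck trail',[(237,147),(322,147)],44)
pr('lip ends',[(240,88),(313,88)],31)
pr('hood front edge',[(222,255),(336,255)],87)
pr('grip ends',[(278,167),(278,247)],89)
Q=L(P.reshape(-1,3)); b=(abs(Q[:,0])<36)&(Q[:,2]>40)&(Q[:,2]<48)&(Q[:,1]>-40); print('deck y max',np.nanpercentile(Q[b,1],[98,99.5,100]),'x',np.nanpercentile(Q[b,0],[0,100]))
b=(abs(abs(Q[:,0])-26)<6)&(Q[:,2]>27)&(Q[:,2]<35)&(Q[:,1]>10); print('lip y max',np.nanpercentile(Q[b,1],[98,99.5,100]))
E
```

```text
deck trail [[-31.4, 2.7, 44.0], [40.1, 3.2, 44.0]]
lip ends [[-29.4, 51.2, 31.0], [32.4, 51.6, 31.0]]
hood front edge [[-39.9, -76.9, 87.0], [48.9, -76.2, 87.0]]
grip ends [[3.2, -7.8, 89.0], [3.7, -69.0, 89.0]]
deck y max [2.34383103 2.66544875 2.74365056] x [-35.35814782  35.99367486]
lip y max [51.65153117 52.34812349 52.46328277]
```

Deck trailing edge is 49.5 mm behind the lip ends (50 expected): home. Now to hover over the guard fin.

```bash
python3 -m handwheel '[[9.86,-0.5,-8.34,0,8.4,0,0.2],[9.86,-0.5,-8.34,0,8.4,0,0.2],[9.86,-0.5,-8.34,0,8.4,0,0.2],[9.86,-0.5,-8.34,0,8.4,0,0.2],[9.86,-0.5,-8.34,0,8.4,0,0.2],[9.86,-0.5,-8.34,0,8.4,0,0.2],[9.86,-0.5,-8.34,0,8.4,0,0.2],[9.86,-0.5,-8.34,0,8.4,0,0.2],[9.86,-0.5,-8.34,0,8.4,0,0.2],[9.86,-0.5,-8.34,0,8.4,0,0.2]]'
python3 -c "
from h import *
snap('wrist','w6')
go([453.7,-391,180],22+90)"
```

```text
t: 10.68
tcp_pos: [453.5, -390.9, 188.0]
orientation: [-0.139, 0.698, -0.689, 0.134]
wrist_force: [-0.3, 0.5, 0.3]
opening: 0.599
row [-0.    0.33  0.01] [0.08 0.02 0.03]
t 10.72 tcp [ 453.6 -391.   188.2] F [ 0.9 -0.5  0. ] op 0.598 j [ 0.09  0.5   0.76  1.74 -0.38  1.08 -0.2 ]
```

View pics/w6.png

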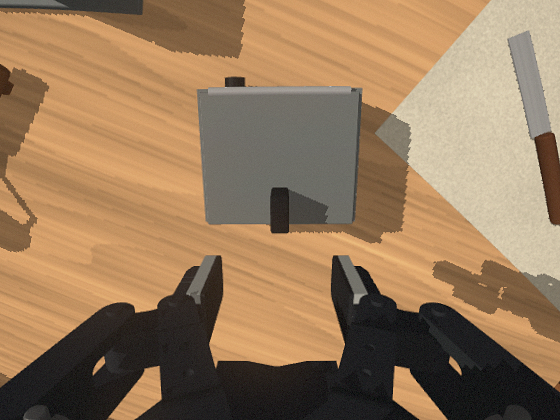

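```bash
python3 - <<'E'
from h import *
P,p=cloud('w6'); 
b=np.zeros(p.shape[:2],bool); b[60:250,180:380]=1
m=b&(P[...,2]>61)&(P[...,2]<69); q=P[m]; r=cv2.minAreaRect(q[:,:2].astype(np.float32)); print('flap',r,np.median(q[:,2]))
m=b&(P[...,2]>90)&(P[...,2]<102); q=P[m]; r=cv2.minAreaRect(q[:,:2].astype(np.float32)); print('fin',r,np.median(q[:,2]))
c=onplane('w6',[(208,95),(358,95),(206,223),(354,222)],65); print(c.round(1))
d=c[1]-c[0]; print('y axis dir far edge',np.degrees(np.arctan2(-d[0],d[1]))%180-0, c.mean(0))
d=c[3]-c[2]; print(np.degrees(np.arctan2(-d[0],d[1]))%180)
print('fin top',onplane('w6',[(280,187),(271,188),(289,188)],97).round(1))
E
```

```text
flap ((488.65972900390625, -375.9993896484375), (111.3155746459961, 130.5296630859375), 22.55255126953125) 65.77274903470726
fin ((454.0599060058594, -390.267822265625), (29.355220794677734, 13.653595924377441), 22.691734313964844) 97.46481483535888
[[ 513.1 -306.    65. ]
 [ 557.3 -413.6   65. ]
 [ 413.2 -338.8   65. ]
 [ 462.8 -455.9   65. ]]
y axis dir far edge 22.301382310999514 [ 486.59204039 -378.58381038   65.        ]
22.978494392665255
fin top [[ 473.3 -383.2   97. ]
 [ 470.1 -377.4   97. ]
 [ 475.1 -389.5   97. ]]
```

Wrist view: box flap spans (208..358, 95..223), fin at (280,210), a knob at (235,82) on the far side. Box yaw is 0.394 and the fin is at (454.0, -390.5). Descend over the fin, tips staying above the flap.

```bash
python3 -c "
from h import *
go([454,-390.5,72],22.6+90)"
```

```text
row [-0.04  4.65  0.05] [ 0.08 -0.04  0.03]
t 10.72 tcp [ 453.6 -391.   188.2] F [ 0.9 -0.5  0. ] op 0.598 j [ 0.09  0.5   0.76  1.74 -0.38  1.08 -0.2 ]
```

```bash
python3 -m handwheel '[[-0.04,1.5,0.05,0.08,-0.04,0.03,0.2],[-0.04,3,0.05,0.08,-0.04,0.03,0.2],[-0.04,4.3,0.05,0.08,-0.04,0.03,0.2],[-0.04,4.6,0.05,0.08,-0.04,0.03,0.2],[-0.04,4.6,0.05,0.08,-0.04,0.03,0.2]]'
python3 -c "
from h import *
snap('wrist','w7')
go([454,-390.5,72],22.6+90)"
```

```text
t: 11.35
tcp_pos: [453.9, -390.8, 73.6]
orientation: [0.139, -0.693, 0.693, -0.139]
wrist_force: [-0.4, 0.3, 0.1]
opening: 0.598
row [ 0.    0.09 -0.03] [-0.01  0.01 -0.01]
t 11.4 tcp [ 454.3 -391.1   74.2] F [-0.2 -1.1  0.1] op 0.599 j [ 0.16  0.63  0.67  1.84 -0.5   0.85 -0.1 ]
```

View pics/w7.png

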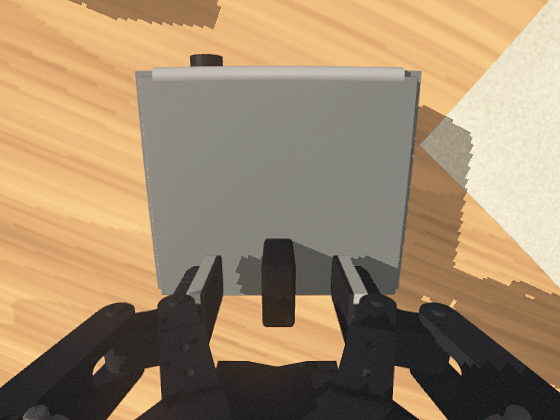

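Fin at (279,280) lies centred between the pads (205 and 350). Close on it.

```bash
python3 -m handwheel '[[0,0.08,-0.02,0,0,0,-1],[0,0.08,-0.02,0,0,0,-1],[0,0.08,-0.02,0,0,0,-1],[0,0.08,-0.02,0,0,0,-1],[0,0.08,-0.02,0,0,0,-1]]'
python3 -c "
from h import *
go([454,-390.5,72],22.6+90)"
```

```text
t: 12.02
tcp_pos: [454.6, -391.3, 73.2]
orientation: [0.138, -0.692, 0.694, -0.14]
wrist_force: [0.2, -0.5, 6.2]
opening: 0.148
row [ 0.01  0.05 -0.04] [-0.02  0.01 -0.01]
t 12.03 tcp [ 454.6 -391.3   73.2] F [ 0.2 -0.5  6.2] op 0.148 j [ 0.16  0.63  0.66  1.84 -0.51  0.84 -0.1 ]
```

```bash
python3 -m handwheel '[[-0.17,-0.44,0,0,0,0,-1],[-0.4,-0.85,0,0,0,0,-1],[-0.67,-1.24,0,0,0,0,-1],[-0.99,-1.59,0,0,0,0,-1],[-0.99,-1.59,0,0,0,0,-1]]'
python3 -c "
from h import *
snap('scene','sc8')
go([454,-390.5,72],22.6+90)"
python3 -c "
import cv2;p=cv2.imread('pics/sc8.png');cv2.imwrite('pics/cr8.png',cv2.resize(p[60:220,100:330],None,fx=3,fy=3))"
```

```text
t: 12.65
tcp_pos: [478.5, -381.2, 113.8]
orientation: [0.138, -0.692, 0.694, -0.141]
wrist_force: [3.7, -2.0, -3.6]
opening: 0.15
row [ 1.05  1.66 -0.04] [-0.02  0.01 -0.02]
t 12.7 tcp [ 478.4 -381.3  113.7] F [ 4.2 -1.6 -1.9] op 0.147 j [ 0.11  0.59  0.7   1.79 -0.47  0.93 -0.17]
```

View pics/cr8.png

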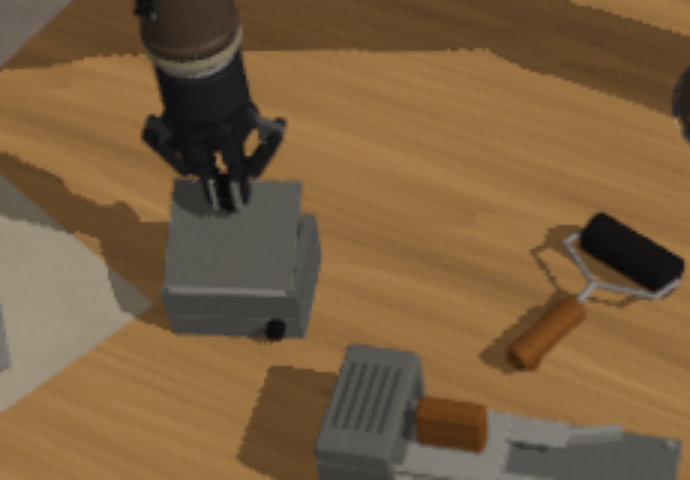

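The flap rises with the fin (crop: open wedge at (310,240)). Continue the arc to about 1.7 rad.

```bash
python3 -m handwheel '[[-0.35,-0.29,0,0,0,0,-1],[-0.75,-0.55,0,0,0,0,-1],[-1.17,-0.75,0,0,0,0,-1],[-1.62,-0.9,0,0,0,0,-1],[-2.08,-1.0,0,0,0,0,-1],[-2.55,-1.03,0,0,0,0,-1],[-3.03,-1.01,0,0,0,0,-1],[-3.49,-0.92,0,0,0,0,-1],[-3.85,-0.82,0,0,0,0,-1],[-4.2,-0.67,0,0,0,0,-1],[-4.2,-0.67,0,0,0,0,-1]]'
python3 -c "
from h import *
snap('scene','sc9')
go([454,-390.5,72],22.6+90)"
python3 -c "
import cv2;p=cv2.imread('pics/sc9.png');cv2.imwrite('pics/cr9.png',cv2.resize(p[60:220,100:330],None,fx=3,fy=3))"
```

```text
t: 14.08
tcp_pos: [573.9, -341.3, 130.8]
orientation: [0.138, -0.692, 0.694, -0.14]
wrist_force: [-3.4, -2.5, -2.3]
opening: 0.148
row [ 5.19  2.34 -0.04] [-0.02  0.01 -0.01]
t 14.12 tcp [ 573.8 -341.3  130.8] F [-1.6 -2.9 -2. ] op 0.146 j [ 0.01  0.66  0.7   1.62 -0.48  1.03 -0.32]
```

View pics/cr9.png

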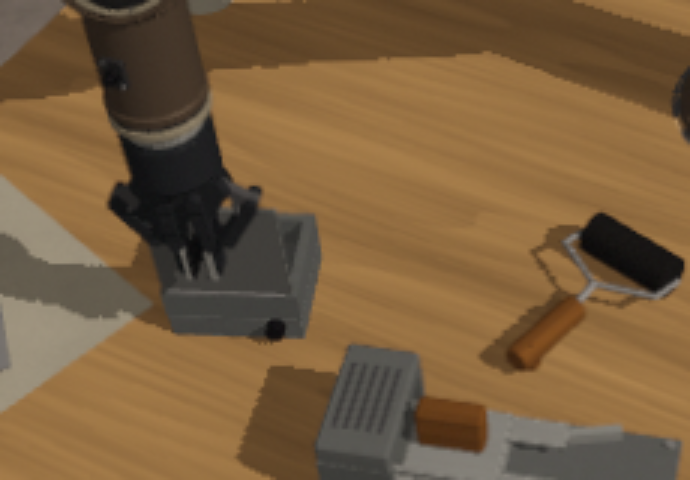

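Guard stands near upright with the well visible at (305,240). Release and rise straight up.

```bash
python3 -m handwheel '[[0,0,0,0,0,0,0.2],[0,0,0,0,0,0,0.2],[0,0,0,0,0,0,0.2],[0,0,0,0,0,0,0.2],[0,-1.5,0,0,0,0,0.2],[0,-3,0,0,0,0,0.2],[0,-4,0,0,0,0,0.2],[0,-4,0,0,0,0,0.2]]'
python3 -c "
from h import *
snap('top','top10')
go([480.7,-355.5,230],22.6)"
python3 -c "
import cv2;p=cv2.imread('pics/top10.png');cv2.imwrite('pics/cr10.png',cv2.resize(p[150:300,340:540],None,fx=3,fy=3))"
```

```text
t: 15.12
tcp_pos: [574.5, -341.8, 233.0]
orientation: [0.137, -0.692, 0.695, -0.141]
wrist_force: [0.1, -0.3, 0.1]
opening: 0.598
row [ 3.66  0.04 -0.91] [-0.03 -8.99  0.  ]
t 15.18 tcp [ 573.9 -341.2  231.3] F [ 0.3  0.8 -1.2] op 0.598 j [-0.02  0.57  0.75  1.52 -0.41  1.21 -0.38]
```

View pics/cr10.png

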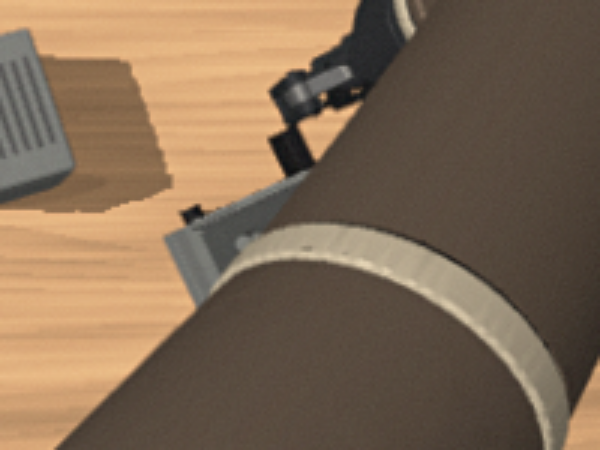

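The fin points away at crop (290,150) and the flap stays up. Move above the rocker's high half, fingers shut, jaws turned so the camera is clear of the flap.

```bash
python3 -m handwheel '[[3.66,0,-0.9,0,-9,0,-1],[3.66,0,-0.9,0,-9,0,-1],[3.66,0,-0.9,0,-9,0,-1],[3.66,0,-0.9,0,-9,0,-1],[3.66,0,-0.9,0,-9,0,-1],[3.66,0,-0.9,0,-9,0,-1],[3.66,0,-0.9,0,-9,0,-1],[3.66,0,-0.9,0,-9,0,-1],[3.66,0,-0.9,0,-9,0,-1],[3.66,0,-0.9,0,-9,0,-1]]'
python3 -c "
from h import *
snap('wrist','w11')
go([480.7,-355.5,100],22.6)"
```

```text
t: 16.42
tcp_pos: [480.3, -355.2, 229.7]
orientation: [-0.588, 0.391, -0.393, 0.589]
wrist_force: [-0.2, 0.9, -0.0]
opening: 0.001
row [-0.   5.2 -0. ] [-0.01 -0.    0.01]
t 16.48 tcp [ 480.4 -355.3  229.9] F [-0.2  0.2 -0.3] op 0.001 j [ 0.24  0.38  0.43  1.69 -0.17  1.1   1.11]
```

View pics/w11.png

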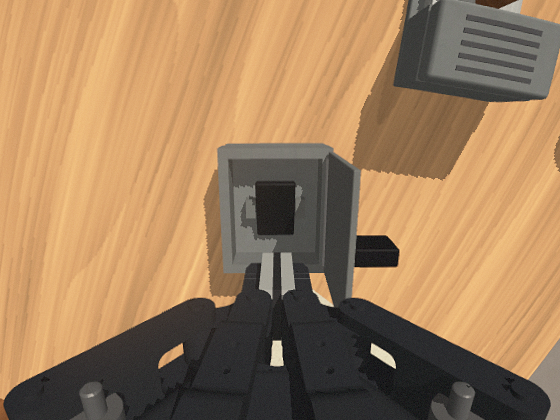

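```bash
python3 - <<'E'
from h import *
B=np.array([.923,.385]);C=np.array([-.385,.923]);o=np.array([489.1,-375.8])
for uv,z in(((257,182),54),((296,182),54),((257,235),33),((296,235),33),((220,146),60),((330,146),60)):
    q=onplane('w11',[uv],z)[0]; print(uv,q.round(1),'box',((q[:2]-o)@B).round(1),((q[:2]-o)@C).round(1))
P,p=cloud('w11')
for v in range(185,236,8): print(v,P[v,265].round(1),((P[v,265,:2]-o)@C).round(1))
b=np.zeros(p.shape[:2],bool); b[140:320,325:420]=1; Q=P[b&(P[...,2]>75)]; x=(Q[:,:2]-o)@B; y=(Q[:,:2]-o)@C
s=abs(y)<62
for z0 in range(75,180,15):
    k=s&(abs(Q[:,2]-z0)<5)
    if k.sum()>5: print('z',z0,'x min/med',x[k].min().round(1),np.median(x[k]).round(1))
E
```

```text
(257, 182) [ 460.3 -354.5   54. ] box -18.4 30.8
(296, 182) [ 495.9 -339.6   54. ] box 20.2 30.8
(257, 235) [ 482.8 -414.1   33. ] box -20.6 -32.9
(296, 235) [ 522.6 -397.6   33. ] box 22.5 -33.0
(220, 146) [ 415.  -334.5   60. ] box -52.5 66.7
(330, 146) [ 510.9 -294.5   60. ] box 51.5 66.6
185 [ 468.6 -353.7   56.4] 28.3
193 [ 471.9 -362.3   51.7] 19.1
201 [ 475.1 -370.3   50.4] 10.4
209 [ 478.6 -379.1   47.1] 1.0
217 [ 482.2 -388.3   43.2] -8.9
225 [ 485.8 -397.3   40.8] -18.6
233 [ 489.6 -407.1   37.2] -29.0
z 75 x min/med 48.9 49.3
z 90 x min/med 48.8 49.2
z 105 x min/med 48.7 49.1
z 120 x min/med 48.5 49.0
z 135 x min/med 48.5 48.9
z 150 x min/med 48.3 48.9
z 165 x min/med 48.1 60.2
```

Box pose and rocker check out (+y half at 56 mm, high). The flap stands at about 1.57 rad with its face at box x=48.5, so I press at box x=-9 to keep the gripper body clear.

```bash
python3 -c "
from h import *
B=np.array([.923,.385]);C=np.array([-.385,.923]);o=np.array([489.1,-375.8])
q=o-9*B+24*C; print(q); go([*q,66],22.6); go([*q,37],22.6)"
```

```text
[ 471.553 -357.113]
row [-0.08  6.55 -0.37] [-0.01 -0.    0.01]
t 16.48 tcp [ 480.4 -355.3  229.9] F [-0.2  0.2 -0.3] op 0.001 j [ 0.24  0.38  0.43  1.69 -0.17  1.1   1.11]
row [-0.09  7.71 -0.37] [-0.01 -0.    0.01]
t 16.48 tcp [ 480.4 -355.3  229.9] F [-0.2  0.2 -0.3] op 0.001 j [ 0.24  0.38  0.43  1.69 -0.17  1.1   1.11]
```

```bash
python3 -m handwheel '[[-0.08,1,-0.37,0,0,0,-1],[-0.08,2.5,-0.37,0,0,0,-1],[-0.08,4,-0.37,0,0,0,-1],[-0.08,5.5,-0.37,0,0,0,-1],[-0.08,6.3,-0.37,0,0,0,-1],[-0.08,6.5,-0.37,0,0,0,-1],[-0.08,6.5,-0.37,0,0,0,-1]]'
python3 -m handwheel '[[0,0.3,0,0,0,0,-1],[0,0.5,0,0,0,0,-1],[0,0.7,0,0,0,0,-1],[0,0.85,0,0,0,0,-1],[0,0.95,0,0,0,0,-1],[0,1.05,0,0,0,0,-1]]'
python3 -c "
from h import *
go([472,-357,37],22.6)"
```

```text
t: 17.35
tcp_pos: [471.4, -357.3, 67.4]
orientation: [-0.588, 0.392, -0.394, 0.588]
wrist_force: [-0.5, 0.2, -0.2]
opening: -0.001
t: 18.1
tcp_pos: [471.2, -356.8, 40.9]
orientation: [-0.588, 0.392, -0.393, 0.588]
wrist_force: [-3.8, 4.3, 3.9]
opening: -0.002
row [0.02 0.16 0.02] [-0.01 -0.01  0.01]
t 18.1 tcp [ 471.2 -356.8   40.9] F [-3.8  4.3  3.9] op -0.002 j [ 0.31  0.6   0.34  1.86 -0.29  0.73  1.22]
```

```bash
python3 -m handwheel '[[0,0.2,0,0,0,0,-1],[0,0.4,0,0,0,0,-1],[0,0.5,0,0,0,0,-1]]'
```

```text
t: 18.48
tcp_pos: [471.9, -357.1, 37.6]
orientation: [-0.586, 0.392, -0.394, 0.59]
wrist_force: [-31.8, 28.0, 113.8]
opening: -0.003
```

Firm stop, but the force reached 114 N, close to the limit. Back off at once and look.

```bash
python3 -m handwheel '[[0,-1,0,0,0,0,-1],[0,-3,0,0,0,0,-1],[0,-5,0,0,0,0,-1],[0,-6.5,0,0,0,0,-1],[0.33,-7.6,0.2,0,0,0,-1],[0.33,-7.6,0.3,0,0,0,-1],[0.33,-7.6,0.3,0,0,0,-1]]'
python3 - <<'E'
from h import *
snap('wrist','w12')
B=np.array([.923,.385]);C=np.array([-.385,.923]);o=np.array([489.1,-375.8])
P,p=cloud('w12'); D=P[...,:2]-o; x=D@B; y=D@C
for yy in range(-30,31,10):
    k=(abs(x)<14)&(abs(y-yy)<3); print(yy,np.nanmedian(P[...,2][k]).round(1),k.sum())
go([573.8,-341.3,230],112.6)
E
```

```text
t: 19.35
tcp_pos: [480.9, -362.0, 226.8]
orientation: [-0.586, 0.392, -0.394, 0.59]
wrist_force: [-0.0, 0.4, 0.6]
opening: 0.0
-30 54.9 52
-20 53.1 164
-10 50.1 172
0 46.9 161
10 270.7 565
20 265.2 487
30 286.1 7128
row [ 0.67 -0.12  3.76] [-0.02  8.99 -0.03]
t 19.4 tcp [ 480.4 -361.8  226.4] F [-0.1  1.1  0.7] op -0.001 j [ 0.25  0.39  0.43  1.69 -0.18  1.1   1.13]
```

View pics/w12.png

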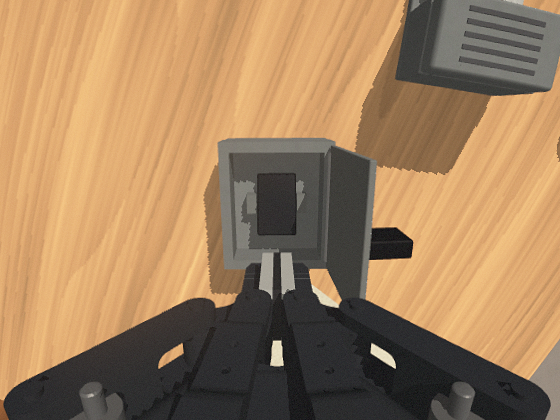

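The rocker is on: its -y half now stands at 55 mm. The flap leans a bit further out (edge at column 375, was 357). Measure its angle before re-gripping the fin.

```bash
python3 - <<'E'
from h import *
B=np.array([.923,.385]);C=np.array([-.385,.923]);o=np.array([489.1,-375.8])
P,p=cloud('w12')
b=np.zeros(p.shape[:2],bool); b[140:290,325:430]=1; Q=P[b&(P[...,2]>75)]; x=(Q[:,:2]-o)@B; y=(Q[:,:2]-o)@C
s=(abs(y)<62)&(x<90)
for z0 in range(75,180,10):
    k=s&(abs(Q[:,2]-z0)<5)
    if k.sum()>5: print('z',z0,'x min/med/max',x[k].min().round(1),np.median(x[k]).round(1),x[k].max().round(1))
k=s&(Q[:,2]<150); print('fit',np.polyfit(Q[k,2],x[k],1))
g=cv2.cvtColor(p,cv2.COLOR_BGR2GRAY); m=b&(g<45)&(P[...,2]>75); q=P[m]; print('fin',len(q),((q[:,:2]-o)@B).min(),((q[:,:2]-o)@B).max(),np.median((q[:,:2]-o)@C),np.percentile(q[:,2],[2,50,98]))
m=b&(g<45)&(P[...,2]>140);q=P[m];print('fin top',np.median(q,0))
E
```

```text
z 75 x min/med/max 49.8 50.3 50.8
z 85 x min/med/max 50.1 50.8 54.3
z 95 x min/med/max 50.8 51.4 55.2
z 105 x min/med/max 51.3 52.0 55.0
z 115 x min/med/max 52.0 52.6 56.5
z 125 x min/med/max 52.2 53.3 56.9
z 135 x min/med/max 53.1 53.9 89.6
z 145 x min/med/max 53.7 54.6 89.8
z 155 x min/med/max 54.2 55.2 89.8
z 165 x min/med/max 54.5 61.6 90.0
z 175 x min/med/max 55.1 57.7 60.3
fit [ 0.12451283 39.28741175]
fin 1108 61.897631807723855 91.8995419737344 4.253400987122419 [142.7336328  165.78335376 167.91120074]
fin top [ 558.69799136 -342.79511128  165.78478718]
```

Guard at about 1.63 rad. Return above the fin with jaws along the hinge.

```bash
python3 -c "
from h import *
go([566.3,-344.6,232],112.6)"
```

```text
row [ 0.68 -0.21  3.44] [-0.02  8.99 -0.03]
t 19.4 tcp [ 480.4 -361.8  226.4] F [-0.1  1.1  0.7] op -0.001 j [ 0.25  0.39  0.43  1.69 -0.18  1.1   1.13]
```

```bash
python3 -m handwheel '[[0.68,-0.4,3.44,0,9,0,0.2],[0.68,-0.4,3.44,0,9,0,0.2],[0.68,-0.4,3.44,0,9,0,0.2],[0.68,-0.4,3.44,0,9,0,0.2],[0.68,-0.4,3.44,0,9,0,0.2],[0.68,-0.4,3.44,0,9,0,0.2],[0.68,-0.4,3.44,0,9,0,0.2],[0.68,-0.4,3.44,0,9,0,0.2],[0.68,-0.3,3.44,0,9,0,0.2],[0.68,-0.3,3.44,0,9,0,0.2]]'
python3 -c "
from h import *
snap('wrist','w13')
go([566.3,-344.6,131.6],112.6)"
```

```text
t: 20.65
tcp_pos: [565.9, -344.3, 232.8]
orientation: [-0.137, 0.694, -0.693, 0.139]
wrist_force: [-0.9, -0.2, 0.1]
opening: 0.597
row [0.01 4.06 0.02] [ 0.01 -0.   -0.02]
t 20.7 tcp [ 566.  -344.4  233.2] F [ 0.1 -0.6  0.6] op 0.6 j [-0.03  0.57  0.78  1.53 -0.42  1.21 -0.35]
```

View pics/w13.png

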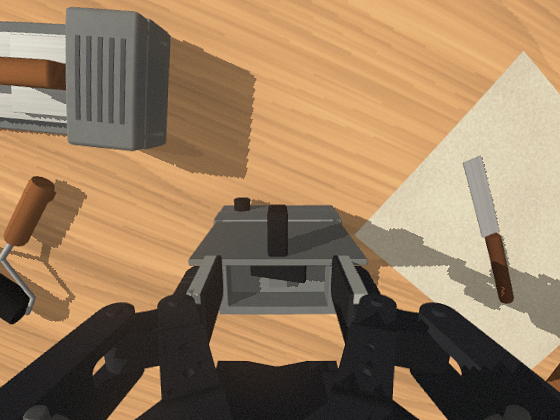

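Fin at (277,232) centred between the pads, flap edge at row 260. Descend and close.

```bash
python3 -m handwheel '[[0,1.5,0.02,0,0,0,0.2],[0,3,0.02,0,0,0,0.2],[0,3.8,0.02,0,0,0,0.2],[0,4.05,0.02,0,0,0,0.2],[0,4.05,0.02,0,0,0,0.2],[0,4.05,0.02,0,0,0,-1],[0,4.05,0.02,0,0,0,-1],[0,4.05,0.02,0,0,0,-1],[0,4.05,0.02,0,0,0,-1],[0,4.05,0.02,0,0,0,-1]]'
python3 - <<'E'
from h import *
go([566.3,-344.6,131.6],112.6)
s=arm.sense(); M=R.from_quat(s['orientation']).as_matrix()
B=np.array([.923,.385,0]); hinge=np.array([537.1,-355.8,62])
g=s['tcp_pos']-18.7*M[:,1]; d=g-hinge; rb,rz=d@B,d[2]; print('rel',rb,rz)
th0=1.63
# flap-frame coords
a=-np.cos(th0)*rb+np.sin(th0)*rz; n=np.sin(th0)*rb+np.cos(th0)*rz; print('a,n',a,n)
for th in np.arange(1.63,-0.05,-0.14):
    q=a*np.array([-np.cos(th),np.sin(th)])+n*np.array([np.sin(th),np.cos(th)])-[rb,rz]
    w=B*q[0]+np.array([0,0,q[1]]); print(round(th,2),(M.T@w/25).round(2))
E
```

```text
t: 21.95
tcp_pos: [567.0, -344.3, 133.0]
orientation: [-0.137, 0.694, -0.693, 0.14]
wrist_force: [-0.3, 2.7, 5.5]
opening: 0.154
row [0.03 0.06 0.  ] [ 0.01  0.   -0.03]
t 21.95 tcp [ 567.  -344.3  133. ] F [-0.3  2.7  5.5] op 0.154 j [ 0.01  0.66  0.72  1.63 -0.49  1.04 -0.3 ]
rel 31.945324285383464 89.72770449896922
a,n 91.46067514802151 26.58024830246573
1.63 [ 0. -0.  0.]
1.49 [ 0.51 -0.15 -0.  ]
1.35 [ 1.04 -0.22  0.  ]
1.21 [ 1.57 -0.22  0.  ]
1.07 [ 2.1  -0.14  0.  ]
0.93 [2.61 0.01 0.  ]
0.79 [3.1  0.23 0.  ]
0.65 [3.55 0.51 0.  ]
0.51 [3.96 0.85 0.  ]
0.37 [4.31 1.25 0.  ]
0.23 [4.61 1.7  0.  ]
0.09 [4.84 2.18 0.  ]
```

```bash
python3 -m handwheel '[[0.25,-0.09,0,0,0,0,-1],[0.51,-0.15,0,0,0,0,-1],[1.04,-0.22,0,0,0,0,-1],[1.57,-0.22,0,0,0,0,-1],[2.1,-0.14,0,0,0,0,-1],[2.61,0.01,0,0,0,0,-1],[3.1,0.23,0,0,0,0,-1],[3.55,0.51,0,0,0,0,-1],[3.96,0.85,0,0,0,0,-1],[4.31,1.25,0,0,0,0,-1],[4.31,1.25,0,0,0,0,-1]]'
python3 - <<'E'
from h import *
snap('wrist','w14')
go([454.6,-391.3,73],112.6)
E
```

```text
t: 23.32
tcp_pos: [468.6, -385.4, 101.9]
orientation: [-0.136, 0.694, -0.693, 0.141]
wrist_force: [2.6, 2.4, 2.3]
opening: 0.157
row [0.62 1.15 0.  ] [ 0.    0.   -0.04]
t 23.38 tcp [ 468.6 -385.4  101.9] F [2.8 2.5 2.1] op 0.152 j [ 0.11  0.61  0.71  1.81 -0.5   0.91 -0.12]
```

View pics/w14.png

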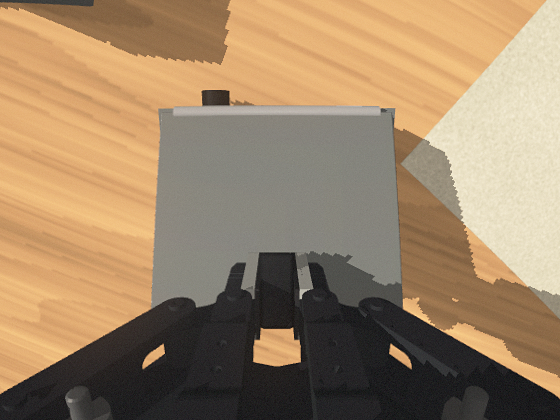

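Flap almost down, fin still pinched at (278,290). Finish the swing gently.

```bash
python3 -m handwheel '[[0.15,0.22,0,0,0,0,-1],[0.28,0.44,0,0,0,0,-1],[0.4,0.66,0,0,0,0,-1],[0.48,0.85,0,0,0,0,-1],[0.54,1.0,0,0,0,0,-1],[0.54,1.0,0,0,0,0,-1]]'
python3 - <<'E'
from h import *
go([454.6,-391.3,73],112.6)
E
```

```text
t: 24.12
tcp_pos: [455.6, -390.9, 77.3]
orientation: [-0.136, 0.694, -0.693, 0.141]
wrist_force: [-0.4, 2.6, 4.1]
opening: 0.152
row [0.05 0.17 0.  ] [ 0.01  0.   -0.04]
t 24.12 tcp [ 455.6 -390.9   77.3] F [-0.4  2.6  4.1] op 0.152 j [ 0.15  0.63  0.69  1.84 -0.52  0.86 -0.08]
```

```bash
python3 -m handwheel '[[0.03,0.1,0,0,0,0,-1],[0.05,0.2,0,0,0,0,-1],[0.05,0.27,0,0,0,0,-1],[0.05,0.27,0,0,0,0,-1]]'
python3 - <<'E'
from h import *
go([454.6,-391.3,73],112.6)
E
```

```text
t: 24.62
tcp_pos: [453.5, -391.8, 71.0]
orientation: [-0.137, 0.694, -0.693, 0.14]
wrist_force: [-2.8, 1.4, 5.2]
opening: 0.153
row [-0.05 -0.08 -0.  ] [ 0.01 -0.   -0.03]
t 24.62 tcp [ 453.5 -391.8   71. ] F [-2.8  1.4  5.2] op 0.153 j [ 0.15  0.64  0.68  1.84 -0.53  0.85 -0.07]
```

```bash
python3 -m handwheel '[[0,0.04,0,0,0,0,-1],[0,0.07,0,0,0,0,-1]]'
python3 -m handwheel '[[0,0,0,0,0,0,0],[0,0,0,0,0,0,0.2],[0,0,0,0,0,0,0.2],[0,-1.5,0,0,0,0,0.2],[0,-3,0,0,0,0,0.2],[0,-4.5,0,0,0,0,0.2],[0,-4.7,0,0,0,0,0.2],[0,-4.7,0,0,0,0,0.2]]'
python3 - <<'E'
from h import *
snap('wrist','w15')
B=np.array([.923,.385]);C=np.array([-.385,.923]);o=np.array([489.1,-375.8])
for fn in('w6','w15'):
    P,p=cloud(fn); D=P[...,:2]-o; x=D@B; y=D@C
    for xx in(-50,-30,-10,10,30,44):
        k=(abs(x-xx)<4)&(abs(abs(y)-35)<15)&(P[...,2]<110); print(fn,xx,np.nanmedian(P[...,2][k]).round(2),k.sum())
go([454.6,-391.3,73],112.6)
E
```

```text
t: 24.88
tcp_pos: [453.2, -391.9, 70.0]
orientation: [-0.137, 0.694, -0.693, 0.14]
wrist_force: [-1.9, 3.3, 8.8]
opening: 0.155
t: 25.88
tcp_pos: [452.6, -392.1, 187.2]
orientation: [-0.137, 0.694, -0.692, 0.14]
wrist_force: [0.2, 0.4, -0.1]
opening: 0.595
w6 -50 65.65 626
w6 -30 65.72 668
w6 -10 65.64 692
w6 10 65.94 776
w6 30 65.81 805
w6 44 65.8 845
w15 -50 69.94 679
w15 -30 69.03 689
w15 -10 68.33 736
w15 10 67.6 755
w15 30 66.72 760
w15 44 66.11 842
row [-0.07  4.54  0.03] [ 0.01 -0.   -0.03]
t 25.93 tcp [ 452.4 -391.8  186.6] F [ 0.2  0.2 -0.5] op 0.599 j [ 0.08  0.5   0.79  1.75 -0.41  1.06 -0.17]
```

View pics/w15.png

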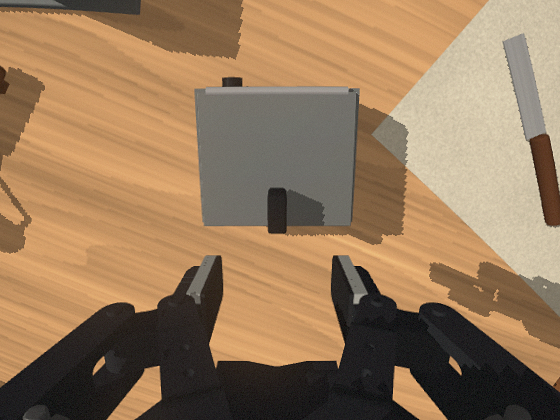

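The flap is still 4 mm up at its free edge (about 0.04 rad), so press it down on the fin top with shut fingers.

```bash
python3 -m handwheel '[[0,0,0,0,0,0,-1],[-0.07,1,0.03,0,0,0,-1],[-0.07,2,0.03,0,0,0,-1],[-0.07,3,0.03,0,0,0,-1],[-0.07,3.2,0.03,0,0,0,-1],[-0.07,3.3,0.03,0,0,0,-1],[-0.07,3.3,0.03,0,0,0,-1]]'
python3 -m handwheel '[[0,0.08,0,0,0,0,-1],[0,0.14,0,0,0,0,-1],[0,0.2,0,0,0,0,-1],[0,0.2,0,0,0,0,-1]]'
```

```text
t: 26.8
tcp_pos: [454.8, -391.8, 104.7]
orientation: [-0.137, 0.694, -0.692, 0.14]
wrist_force: [0.7, -0.9, -0.6]
opening: 0.0
t: 27.3
tcp_pos: [454.8, -391.8, 99.6]
orientation: [-0.137, 0.694, -0.692, 0.14]
wrist_force: [-0.4, 0.4, 0.5]
opening: 0.004
```

```bash
python3 -m handwheel '[[0,0.04,0,0,0,0,-1],[0,0.08,0,0,0,0,-1],[0,0.08,0,0,0,0,-1]]'
python3 -m handwheel '[[0,0.03,0,0,0,0,-1],[0,0.05,0,0,0,0,-1],[0,0.05,0,0,0,0,-1]]'
```

```text
t: 27.68
tcp_pos: [454.8, -391.7, 97.5]
orientation: [-0.137, 0.695, -0.692, 0.14]
wrist_force: [0.2, -0.5, 0.9]
opening: 0.001
t: 28.05
tcp_pos: [454.8, -391.9, 97.0]
orientation: [-0.136, 0.695, -0.692, 0.14]
wrist_force: [-2.2, 1.4, 8.2]
opening: 0.001
```

Contact now at z=97 with 8 N, matching a shut guard's fin top. One small step more, then retreat and verify.

```bash
python3 -m handwheel '[[0,0.03,0,0,0,0,-1],[0,0.04,0,0,0,0,-1]]'
python3 -m handwheel '[[0,-1,0,0,0,0,-1],[0,-2.5,0,0,0,0,-1],[0,-3.6,0,0,0,0,-1],[0,-3.6,0,0,0,0,-1]]'
python3 - <<'E'
from h import *
snap('wrist','w16');snap('scene','sc16')
B=np.array([.923,.385]);C=np.array([-.385,.923]);o=np.array([489.1,-375.8])
for fn in('w6','w16'):
    P,p=cloud(fn); D=P[...,:2]-o; x=D@B; y=D@C
    for xx in(-50,-30,-10,10,30,44):
        k=(abs(x-xx)<4)&(abs(abs(y)-35)<15)&(P[...,2]<110); print(fn,xx,np.nanmedian(P[...,2][k]).round(2),k.sum())
s=arm.sense(); print(s['t'],s['tcp_pos'],s['wrist_force'])
E
```

```text
t: 28.3
tcp_pos: [454.9, -391.9, 97.0]
orientation: [-0.136, 0.695, -0.692, 0.141]
wrist_force: [-3.4, 3.6, 12.5]
opening: 0.0
t: 28.8
tcp_pos: [455.2, -393.2, 189.0]
orientation: [-0.135, 0.694, -0.693, 0.142]
wrist_force: [0.3, -0.0, 0.4]
opening: 0.0
w6 -50 65.65 626
w6 -30 65.72 668
w6 -10 65.64 692
w6 10 65.94 776
w6 30 65.81 805
w6 44 65.8 845
w16 -50 65.67 625
w16 -30 65.69 670
w16 -10 65.68 718
w16 10 65.85 740
w16 30 65.77 754
w16 44 65.76 799
28.9 [ 454.37495258 -391.86119182  186.52546811] [-0.55145148  0.83092518 -0.16154037]
```

View pics/sc16.png

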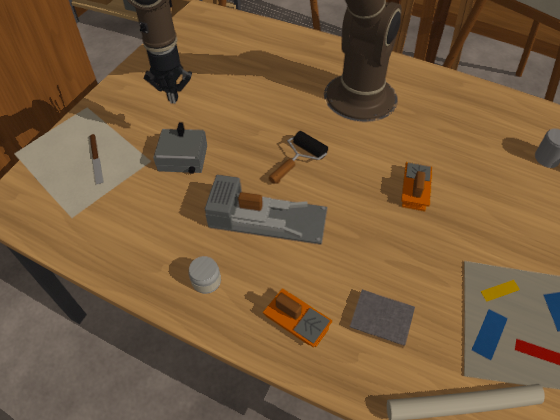

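The guard lies flat as at the start. The scene shows the carrier in the track (250,203), brayer, tin and block where they were. Final check of the carrier depth from above.

```bash
python3 - <<'E'
from h import *
snap('top','top17')
yaw=0.274; V=np.array([np.cos(yaw),np.sin(yaw)]); U=np.array([-np.sin(yaw),np.cos(yaw)]); o=np.array([571.5,-53.2])
for fn in('sc5','sc16','top17'):
    P,p=cloud(fn); Q=P.reshape(-1,3); L=np.c_[(Q[:,:2]-o)@V,(Q[:,:2]-o)@U,Q[:,2]]
    b=(abs(L[:,0])<30)&(L[:,2]>40)&(L[:,2]<48)&(L[:,1]>-40)&(L[:,1]<40); a=np.nanpercentile(L[b,1],99.5)
    b=(abs(abs(L[:,0])-27)<7)&(L[:,2]>27)&(L[:,2]<35)&(L[:,1]>15); c=np.nanpercentile(L[b,1],99.5)
    b=(abs(L[:,0])<25)&(L[:,2]>85)&(L[:,2]<93)&(L[:,1]>-80)&(L[:,1]<10); print(fn,'deck end',a.round(1),'lip end',c.round(1),'grip',b.sum(),np.nanpercentile(L[b,1],[1,99]).round(1),np.nanmedian(L[b,0]).round(1))
E
```

```text
sc5 deck end -0.5 lip end 49.2 grip 123 [-70.3 -17.2] 5.9
sc16 deck end 0.6 lip end 48.5 grip 118 [-70.2 -16.2] 7.0
top17 deck end 1.0 lip end 50.3 grip 257 [-72.4 -15.6] 2.0
```

View pics/top17.png

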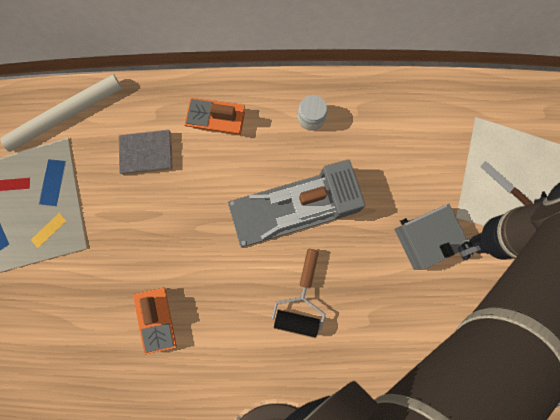

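The top view agrees: carrier home at (313,195), guard shut at (432,238), bystanders unmoved. Handing in.

```bash
python3 -c "
from cell import arm
print(arm.sign_off(), arm.sense()['t'])"
```

```text
the job is handed in; nothing more can be done
the job is handed in; nothing more can be done
```

The silver carrier is home against the stop, the lamp rocker is on and the guard is shut. I handed the job in at about 29 s of the 72 s allowed.

- **Carrier:** I gripped it by its wooden block, set it nose first on the apron and slid it in until it met firm contact. Its deck end now sits 49.3 to 49.5 mm behind the lip ends in the top and wrist views (50 expected). The last scene view read 47.9 mm, within its noise.
- **Rocker:** After the press its -y half stood at about 55 mm, which is fully on. This was seen before the guard went down.
- **Guard:** The first lowering left its free edge about 4 mm up. I pressed on the fin top, and the flap's face now reads flat at 65.7 mm, the same as at the start.
- **Bystanders:** The brayer, tin and block look unmoved.

**Checks that went less well:**
- **Rocker force:** The wrist force read 114 N at the end of the rocker press, just under the 120 N limit. I backed off at once, but a higher peak between readings can't be excluded.
- **Guard while open:** It stood at about 1.57 rad rather than the 1.7 I aimed for. It was found at about 1.63 rad after the press, so the gripper probably brushed it.

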